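# Ribbon stand: set the dowels, then hold the cap hole-up for glue

### The job

We are gluing up the little wooden ribbon stand. Stand the two loose dowels, one by one, down in the two sockets of the brown base and let go of them; then pick up the blue-banded wooden cap, find the one end with the blind hole by feel or by eye (its other faces are solid), turn it so that the hole faces straight up, and finish holding it still in the gripper about 20 cm above the desk, touching nothing else, so that I can drip glue into the hole. Do not disturb the mug, the roll of masking tape or the green paint tube.

Things in the scene. Friction and masses are not known exactly. Their poses are not given: they have to be found in the camera images.
- dowel0_mid (a point): plain pale wooden dowel standing loose on the desk, round, 18 mm across and 60 mm tall, edges slightly chamfered, 20 g; this point is its centre, 30 mm above its foot; its z axis runs along the dowel. The two dowels are alike and either may go into either socket
- dowel0: the same dowel; origin at the centre of its foot
- dowel1_mid (a point): plain pale wooden dowel standing loose on the desk, round, 18 mm across and 60 mm tall, edges slightly chamfered, 20 g; this point is its centre, 30 mm above its foot; its z axis runs along the dowel. The two dowels are alike and either may go into either socket
- dowel1: the same dowel; origin at the centre of its foot
- base: brown wooden base of the stand, fixed to the desk, 62 mm (x) by 160 mm (y) by 35 mm high; origin under its centre; y runs along it from one socket to the other (the sockets are 90 mm apart)
- base_hole0 (a point): socket in the base for a dowel: round blind bore 22 mm across with a 2 mm chamfer, 25 mm deep; this point is the centre of its mouth, on the top face 35 mm above the desk, so a seated dowel stands 35 mm out of the base (its centre 40 mm above the desk)
- base_hole1 (a point): socket in the base for a dowel: round blind bore 22 mm across with a 2 mm chamfer, 25 mm deep; this point is the centre of its mouth, on the top face 35 mm above the desk, so a seated dowel stands 35 mm out of the base (its centre 40 mm above the desk)
- cap_mid (a point): centre of the cap: loose block of pale wood with a blue band round its middle, 56 mm long and 48 mm square in section, 100 g, lying on a side (this point is then 24 mm above the desk). A blind hole 22 mm across and 30 mm deep is in one end only, in any direction of yaw at the start. x axis along the block, pointing out of the hole; z up while it lies
- cap_hole (a point): centre of the mouth of the cap's blind hole, 28 mm from the cap's centre along its x axis
- cap: the cap; origin under its centre as it lies at the start
- mug: white spotted mug, 92 mm across and 93 mm tall with a handle, a bystander; origin at the centre of its foot
- masking_tape: roll of masking tape lying flat, 98 mm across and 25 mm high, a bystander; origin at the centre of its underside
- paint_tube_3: loose aluminium paint tube with green end, 39 x 131 x 26 mm, a bystander; origin under its middle
Not all that is in view belongs to the job. What is shaped like the dowel1 but purple or red is not meant.

How it is judged:
On the way, in this order (a step that is already met when the one before it is completed fails the run):
1. one dowel stands in a socket, let go ((((horizontal distance between dowel0_mid and base_hole0 below 0.005 m and height (world z) of dowel0_mid between 0.033 and 0.047 m and angle between dowel0_mid's own z axis and vertical below 0.25 rad) and contact force between the fingers and dowel0 below 0.1 N) or ((horizontal distance between dowel0_mid and base_hole1 below 0.005 m and height (world z) of dowel0_mid between 0.033 and 0.047 m and angle between dowel0_mid's own z axis and vertical below 0.25 rad) and contact force between the fingers and dowel0 below 0.1 N) or ((horizontal distance between dowel1_mid and base_hole0 below 0.005 m and height (world z) of dowel1_mid between 0.033 and 0.047 m and angle between dowel1_mid's own z axis and vertical below 0.25 rad) and contact force between the fingers and dowel1 below 0.1 N) or ((horizontal distance between dowel1_mid and base_hole1 below 0.005 m and height (world z) of dowel1_mid between 0.033 and 0.047 m and angle between dowel1_mid's own z axis and vertical below 0.25 rad) and contact force between the fingers and dowel1 below 0.1 N))), for 0.2 s.
2. both dowels stand in their own sockets, let go ((((horizontal distance between dowel0_mid and base_hole0 below 0.005 m and height (world z) of dowel0_mid between 0.033 and 0.047 m and angle between dowel0_mid's own z axis and vertical below 0.25 rad) and (horizontal distance between dowel1_mid and base_hole1 below 0.005 m and height (world z) of dowel1_mid between 0.033 and 0.047 m and angle between dowel1_mid's own z axis and vertical below 0.25 rad)) or ((horizontal distance between dowel0_mid and base_hole1 below 0.005 m and height (world z) of dowel0_mid between 0.033 and 0.047 m and angle between dowel0_mid's own z axis and vertical below 0.25 rad) and (horizontal distance between dowel1_mid and base_hole0 below 0.005 m and height (world z) of dowel1_mid between 0.033 and 0.047 m and angle between dowel1_mid's own z axis and vertical below 0.25 rad))) and contact force between the fingers and dowel0 below 0.1 N and contact force between the fingers and dowel1 below 0.1 N), for 0.2 s.
3. the cap is held up in the fingers with its hole upward (height (world z) of cap_mid above 0.15 m and angle between cap_mid's own x axis and vertical below 0.4 rad and contact force between the fingers and cap above 1 N and contact force between cap and base below 0.1 N and contact force between cap and dowel0 below 0.1 N and contact force between cap and dowel1 below 0.1 N and contact force between cap and mug below 0.1 N and contact force between cap and masking_tape below 0.1 N and contact force between cap and paint_tube_3 below 0.1 N), for 0.2 s.
At the end, for the whole second after the job is handed in: Each dowel let go in its own socket (within 5 mm of centre, under 14 degrees of tilt, within 7 mm of the bottom); cap gripped, its centre over 150 mm above the desk, hole within 23 degrees of straight up, slower than 30 mm/s, touching none of the other listed things (all of step 2 and all of step 3 and linear speed of cap below 0.03 m/s and angular speed of cap below 0.3 rad/s); the arm keeps its last pose, push and grip.
It fails at once if the mug is pushed more than 30 mm (distance of mug from where it was at the start of the episode above 0.03 m).
It fails at once if the roll of masking tape is pushed more than 30 mm (distance of masking_tape from where it was at the start of the episode above 0.03 m).
It fails at once if the green paint tube is pushed more than 30 mm (distance of paint_tube_3 from where it was at the start of the episode above 0.03 m).
It also fails if it takes over 72 s, if anything falls off the work surface, if the arm or the gripper's body presses on something with over 40 N, if the wrist force passes 120 N, or if a joint passes its speed limit or range.

### The arm

A 7-joint arm with a two-finger parallel gripper is mounted at the origin on a cart in front of the work surface, level with it; the furniture and walls round the work are solid. World frame = base frame: x ahead of the robot, y to its left, z up, the work surface at z = 0. Lengths are in m, angles in rad, forces in N, time in s.
With the tool pointing down it reaches from about 0.375 to 0.925 m from the base axis. Payload 3.1 kg.
Tool frame: the origin (TCP) lies midway between the tips of the shut fingers; the grasp point (between the pads) lies 19 mm behind it; z points along the fingers, y is the line along which they close (so a half turn about z gives the same grasp; the last joint's range is limited). The gripper opens to 85 mm and grips with 20 to 120 N. Pads are 22 mm wide; open, the fingers measure 114 mm over their backs; the gripper's body (76 mm by 85 mm) begins 54 mm behind the grasp point. The pads swing forward as they close: fully open they stand 13 mm farther back than shut.
Start: joints at [1.062, 0.383, 0.044, 1.598, -0.018, 1.161, -0.05], TCP at [0.26, -0.596, 0.207] pointing down, gripper open.
Joint ranges: [-2.61, 2.61], [-0.41, 2.15], [-1.48, 1.57], [0, 2.5], [-1.57, 4.71], [0.05, 1.97], [-2.85, 2.85]. Speed limits (rad/s): [2.79, 2.79, 3.14, 3.14, 3.14, 3.14, 3.14].

### API

Orientations are given as a unit quaternion [x, y, z, w].
In Python, from cell import r gives the robot as it stands.
- The arm moves only by the tool jog_arm, never from a script. Its argument "plan" is text: rows parted by semicolons, each of 7 numbers parted by spaces: the turn, a rotation vector about the tool's x, y, z in rad, then the shift along the tool's x, y, z in mm, then the closure, from -1 (fully open) to 1 (shut), so that 0 is half open. A call has 1 to 10 rows; each row is the pose to reach, as a shift and turn from the pose commanded when the call began, along the tool's axes at that moment; what a row does not reach only later rows make up. A row lasts 1/12 s, in which the tool goes at most 41.7 mm and 7.16 degrees, less where a joint would pass 70% of its speed; a pose out of reach is approached as far as the arm can. A call with a gripper value outside its range is refused whole. The fingers move at their own pace and stop on an object; "grip_force" is the grip in N (left out, the last holds). Time passes only in rows, so rows that repeat a pose let the fingers close. It gives the time, the measured TCP pose, the force, the opening and the grip force at its end, in the units of the state.
- r.get_state(): the state, without advancing time (a new reading comes with each control period).
- r.camera(name): name is "side" or "top"; returns a dict with "frame" (400x640x3 uint8, blue, green, red), "mtx" (3x3 intrinsics, pixels), "R" (3x3) and "t" (3): a world point X has camera coordinates R X + t. Camera axes: x right, y down, z forward; pixel columns grow to the right and rows downward; lengths in m; the calibration is good to about 2 mm. A picture is of the moment at which its call begins. There is no depth.
- r.hand_in(): hands the job in; it is judged then, once.
Trained networks look in the newest picture that a camera, given by its name, has taken for a name from the list of things; names that differ only in an ending like _2 or _b are one class to them, and where a whole thing is asked for, a point or a joint stands for the part that bears it (a point fixed in the world has none). Each returns a list of dicts, best first, with "score" (0 to 1); they miss things now and then, are a little off and sometimes report something else, mostly with a low value. They report only what shows in the picture. A call takes as long as a camera call. They do not tell look-alikes from the thing itself.
- r.spot_in(camera, target): "xy" ([column, row] in pixels, amid what is visible of it).
The state is a dict: "clock": time; "joint_pos": joint angles; "dq": joint speeds; "joint_efforts": joint torques, N m; "tool_pos": TCP position; "tool_rot": TCP orientation; "contact_force": force on the tool from outside, world axes, zero at the start; "ft_torque": the same for the moment, N m; "width": opening from 0.0 (shut) to 1.0 (fully open); "grasp_force": force on a finger pad.
Only numpy, scipy, OpenCV 4.12 (cv2) and the standard library are available. Lean on these libraries where they do the work, as an engineer would, in place of code of your own. Each camera call takes 0.05 s, during which the arm holds its last target. There are 200 camera calls.

## Working session

There is one attempt and no reset: what is moved stays moved. The work goes in short steps, Python scripts to look and compute and a tool call to move; the robot and the scene stay as the last step left them, time stands still between calls to the robot, and variables do not carry over. Pictures are saved under pics/ and viewed, at most 10 in all, crops included, and the job is handed in when it is done.

Besides the shell and the picture viewer there is one more tool, called after ">>>" as name(argument=value, ...) on one line, values as JSON. jog_arm: Moves the arm, as the interface text tells. Its arguments: {"type":"object","properties":{"plan":{"type":"string"},"grip_force":{"type":"number"}},"required":["plan"]}

```bash
ls; mkdir -p pics; python3 - <<'E'
from cell import r
import cv2,json
print({k:v for k,v in r.get_state().items()})
for c in ("side","top"):
    d=r.camera(c); cv2.imwrite(f"pics/{c}0.png",d["frame"]); print(c,d["mtx"],d["R"],d["t"])
    for n in ("dowel0","dowel1","base","base_hole0","base_hole1","cap","cap_hole","mug","masking_tape","paint_tube_3"):
        print(n,[(round(q["score"],2),[round(v) for v in q["xy"]]) for q in r.spot_in(c,n)])
E
```

```text
pics
{'clock': 0.0, 'joint_pos': array([ 1.06220277,  0.38384831,  0.0438287 ,  1.59960974, -0.01788855,
        1.16116923, -0.04988661]), 'dq': array([-0.00038176, -0.00108891, -0.00081531, -0.00181346,  0.00082041,
        0.00132727,  0.00097566]), 'joint_efforts': array([-2.99371377e-04, -4.33463395e+01,  1.02450807e+00, -2.49514818e+01,
        1.07177632e-02,  1.12122291e-02,  2.97344251e-06]), 'tool_pos': array([ 0.25915398, -0.59499613,  0.20576198]), 'tool_rot': array([ 9.78968878e-01,  2.04005369e-01, -3.43040473e-04, -1.27584033e-03]), 'contact_force': array([0.07180187, 1.17661501, 0.17982789]), 'ft_torque': array([ 0.0585978 ,  0.0332415 , -0.00581472]), 'grasp_force': 0.0, 'width': 0.9990771655311566}
side [[361.89393774   0.         322.38477516]
 [  0.         361.89393774 200.20800345]
 [  0.           0.           1.        ]] [[-0.9792868  -0.2017247  -0.01745001]
 [-0.12600374  0.67461184 -0.72733893]
 [ 0.15849421 -0.71007465 -0.68605654]] [0.51615327 0.11571369 0.92107556]
dowel0 [(0.62, [356, 196]), (0.6, [355, 262]), (0.58, [352, 239])]
dowel1 [(0.62, [356, 196]), (0.6, [355, 262]), (0.58, [352, 239])]
base [(0.68, [310, 328])]
base_hole0 [(0.58, [310, 334])]
base_hole1 [(0.58, [310, 334])]
cap [(0.64, [358, 139])]
cap_hole [(0.6, [356, 140]), (0.2, [211, 320])]
mug [(0.97, [212, 317])]
masking_tape [(0.66, [313, 165])]
paint_tube_3 [(0.46, [317, 124])]
top [[508.95586427   0.         314.38849965]
 [  0.         508.95586427 204.43030826]
 [  0.           0.           1.        ]] [[ 0.02245377 -0.9997035   0.00942034]
 [-0.99807589 -0.02295995 -0.05759648]
 [ 0.0577957  -0.00810895 -0.9982955 ]] [-0.05462725  0.53277522  1.56983742]
dowel0 []
dowel1 []
base [(0.82, [196, 221])]
base_hole0 [(0.78, [197, 221])]
base_hole1 [(0.78, [197, 221])]
cap [(0.76, [417, 223])]
cap_hole [(0.89, [421, 225])]
mug [(0.87, [182, 156])]
masking_tape [(0.89, [393, 181])]
paint_tube_3 [(0.74, [443, 171])]
```

```bash
python3 - <<'E'
import cv2
a=cv2.imread("pics/top0.png"); s=cv2.imread("pics/side0.png")
cv2.imwrite("pics/t1.png",cv2.resize(a[110:290,150:470],None,fx=2.5,fy=2.5,interpolation=cv2.INTER_CUBIC))
cv2.imwrite("pics/s1.png",cv2.resize(s[100:390,180:460],None,fx=2,fy=2,interpolation=cv2.INTER_CUBIC))
E
```

```text
(no output)
```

View pics/t1.png

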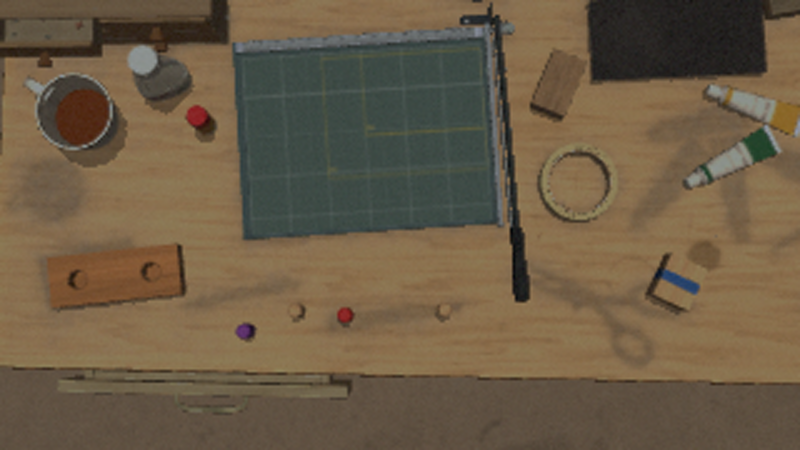

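View pics/s1.png

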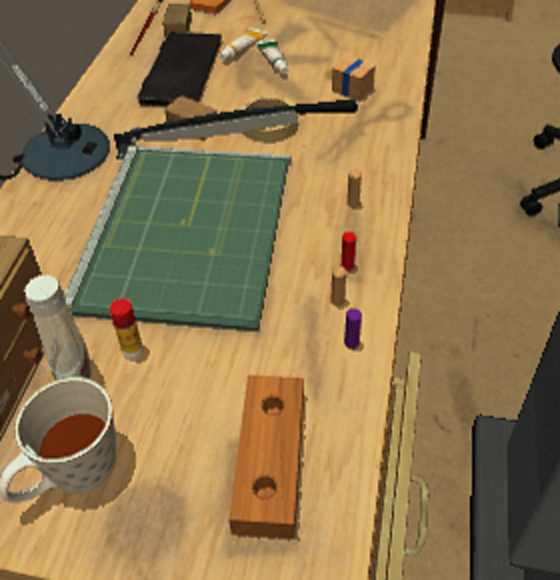

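The top view shows these candidates (full-picture pixels):
- **Pale dowels:** (268,234) and (328,235). These are the ones I want.
- **Not wanted:** the red one at (288,236), the purple one at (248,242) and the glue-like red top at (229,157).
- **Base:** near (197,221), with sockets at about (181,222) and (210,218).
- **Cap:** (420,223), with a dark left end.

The side view agrees: pale dowels at (356,195) and (350,242), red at (354,225) and purple at (356,264). Next is a close crop to check the choice.

```bash
cat > h.py <<'E'
import numpy as np, cv2
from cell import r
def ray(d,uv):
    R,t=np.array(d["R"]),np.array(d["t"]); 
    v=R.T@np.linalg.solve(d["mtx"],[uv[0],uv[1],1]); return -R.T@t, v
def onz(d,uv,z):
    c,v=ray(d,uv); return c+v*(z-c[2])/v[2]
def proj(d,X):
    p=d["mtx"]@(np.array(d["R"])@np.array(X)+np.array(d["t"])); return p[:2]/p[2]
E
python3 - <<'E'
from h import *
t=r.camera("top"); s=r.camera("side")
for n,p,z in [("dA",(268.4,234.4),.06),("dB",(327.6,234.8),.06),("red",(288,236.4),.06),("pur",(248.4,242.4),.06),("h0",(181.2,221.6),.035),("h1",(210.4,218),.035),("cap",(421,223),.048),("mug",(182,156),.09),("tape",(393,181),.02),("tube",(443,171),.02),("lampredtop",(229,157),.09)]:
    X=onz(t,p,z); print(n,X.round(4),proj(s,X).round(1))
f=t["frame"];g=s["frame"]
def c(im,x,y,w,h,W=390,H=290): return cv2.resize(im[y:y+h,x:x+w],(W,H),interpolation=cv2.INTER_CUBIC)
cv2.imwrite("pics/c2.png",np.vstack([np.hstack([c(f,165,200,70,52),c(f,400,200,54,40)]),np.hstack([c(g,280,280,70,95,214,290),c(g,330,180,54,100,157,290),c(g,330,120,54,36,429-20,290)])]))if 0 else None
row1=np.hstack([c(f,165,200,70,52),c(f,400,200,54,40)])
row2=np.hstack([c(g,285,280,70,100,203,290),c(g,335,180,40,100,116,290),c(g,330,120,60,38,461,290)])
cv2.imwrite("pics/c2.png",np.vstack([row1,row2]))
E
```

```text
dA [0.4376 0.0944 0.06  ] [350.1 233.3]
dB [ 0.4404 -0.0841  0.06  ] [358.5 185.8]
red [0.4329 0.0352 0.06  ] [355.3 216.4]
pur [0.4122 0.1539 0.06  ] [357.2 253.9]
h0 [0.4707 0.3644 0.035 ] [312.8 340.7]
h1 [0.4838 0.2755 0.035 ] [316.  300.3]
cap [ 0.4827 -0.3687  0.048 ] [356.9 132.7]
mug [0.6649 0.3555 0.09  ] [216.6 305. ]
tape [ 0.6125 -0.286   0.02  ] [314.5 149.6]
tube [ 0.6475 -0.442   0.02  ] [314.4 124. ]
lampredtop [0.6653 0.2157 0.09  ] [241.9 250.1]
```

View pics/c2.png

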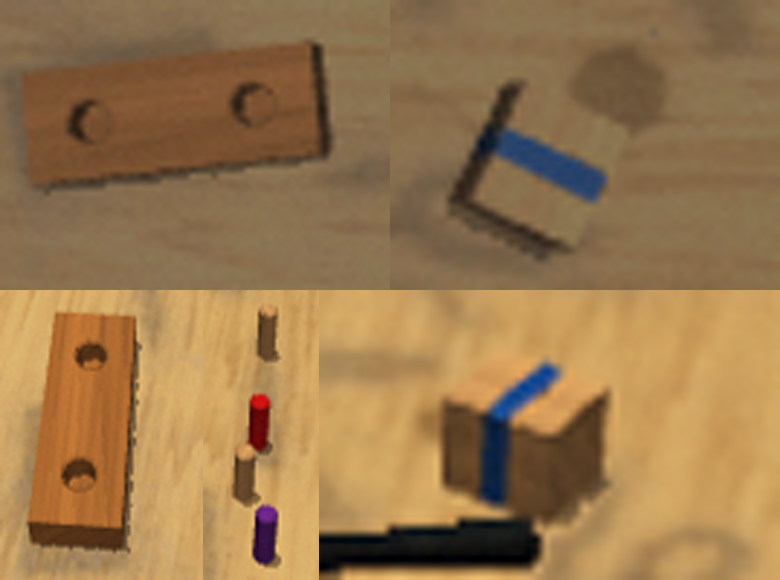

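The sockets come out 90 mm apart and 35 mm high, as they should. Pale dowels A and B are clearly distinct from the red and purple ones. Cap: the band runs across the block and its axis points roughly along x. The robot-side end shows no clear hole yet, so I'll enhance it. I'll also triangulate from both views.

```bash
cat >> h.py <<'E'
def tri(t,s,a,b):
    A=[];B=[]
    for d,uv in((t,a),(s,b)):
        c,v=ray(d,uv); v/=np.linalg.norm(v); P=np.eye(3)-np.outer(v,v); A.append(P);B.append(P@c)
    X=np.linalg.lstsq(np.vstack(A),np.hstack(B),rcond=None)[0]
    return X
E
python3 - <<'E'
from h import *
t=r.camera("top"); s=r.camera("side")
for n,a,b in [("h0",(180.8,221.4),(311.8,343.1)),("h1",(210.4,218.4),(315.9,302.1)),("dA top",(268.,234.),(349.5,235.6)),("dB top",(327.2,234.4),(356.7,186.7))]:
    X=tri(t,s,a,b); print(n,X.round(4),(proj(t,X)-a).round(2),(proj(s,X)-b).round(2))
hs=cv2.cvtColor(t["frame"],cv2.COLOR_BGR2HSV); h2=cv2.cvtColor(s["frame"],cv2.COLOR_BGR2HSV)
for nm,d,H in(("top",t,hs),("side",s,h2)):
    m=((H[...,0]>100)&(H[...,0]<128)&(H[...,1]>110)&(H[...,2]>60)).astype(np.uint8)
    n,l,st,c=cv2.connectedComponentsWithStats(m)
    for i in range(1,n):
        if st[i,4]>8:
            pts=np.argwhere(l==i)[:,::-1].astype(np.float32); print(nm,st[i],c[i].round(1),cv2.minAreaRect(pts))
g=s["frame"][125:158,340:376].astype(float)
def st(im,W,H,hi): return cv2.resize(np.clip(im*255/hi,0,255).astype(np.uint8),(W,H),interpolation=cv2.INTER_NEAREST)
f=t["frame"][205:240,404:442].astype(float)
cv2.imwrite("pics/cap.png",np.hstack([st(g,400,366,110),st(f,398,366,90)]))
E
```

```text
h0 [0.4718 0.3671 0.0297] [-0.02 -0.14] [0.23 0.01]
h1 [0.4832 0.2766 0.0296] [-0.03 -0.19] [0.27 0.01]
dA top [0.4387 0.0962 0.0533] [0.   0.04] [-0.05 -0.  ]
dB top [ 0.4434 -0.0828  0.0573] [-0.04 -0.59] [0.64 0.03]
top [128 180  14   8  86] [134.4 184.2] ((134.5, 183.5), (7.0, 13.0), 90.0)
top [112 185  18  19 220] [120.6 193.3] ((121.40000915527344, 193.3000030517578), (18.782970428466797, 14.758047103881836), 63.43495178222656)
top [414 218  15   9  52] [421.4 222. ] ((421.300048828125, 221.90000915527344), (14.758047103881836, 3.130495071411133), 26.56505012512207)
side [533   5   9   6  25] [536.6   7.9] ((536.7153930664062, 7.223083019256592), (4.589285373687744, 8.062257766723633), 82.87498474121094)
side [319  17  21   7  72] [329.4  20.8] ((329.0279235839844, 20.390865325927734), (5.9135050773620605, 20.09166717529297), 85.91438293457031)
side [351 130  10  18  45] [354. 138.] ((354.1360778808594, 137.52664184570312), (5.112926483154297, 18.384777069091797), 22.380136489868164)
```

View pics/cap.png

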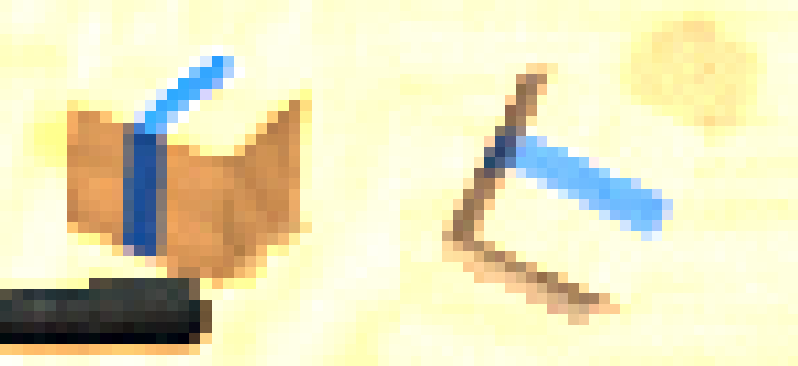

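The robot-side end of the cap looks solid (left crop, around (270,190)) and the band side is solid too, so the hole should be in the far end. I'll check that again once it is lifted. I'm moving to above dowel B now.

>>> jog_arm(plan="0 0 -1.16 372 -396 50 -1;0 0 -1.16 372 -396 50 -1;0 0 -1.16 372 -396 50 -1;0 0 -1.16 372 -396 50 -1;0 0 -1.16 372 -396 50 -1;0 0 -1.16 372 -396 50 -1;0 0 -1.16 372 -396 50 -1;0 0 -1.16 372 -396 50 -1;0 0 -1.16 372 -396 50 -1;0 0 -1.16 372 -396 50 -1", grip_force=30)

```text
clock: 2.13
tool_pos: [0.3997, -0.2035, 0.1693]
tool_rot: [0.706, 0.709, 0.0, 0.001]
contact_force: [1.9, -0.2, -0.3]
width: 0.997
grasp_force: 0.0
```

>>> jog_arm(plan="0 0 0 110 40 35 -1;0 0 0 110 40 35 -1;0 0 0 110 40 35 -1;0 0 0 110 40 35 -1;0 0 0 110 40 35 -1;0 0 0 110 40 35 -1")

```text
clock: 2.63
tool_pos: [0.4392, -0.0957, 0.1341]
tool_rot: [0.707, 0.707, -0.0, 0.0]
contact_force: [0.3, -0.4, 0.7]
width: 1.001
grasp_force: 0.0
```

```bash
cat > look.py <<'E'
from h import *
import sys
n=sys.argv[1]
t=r.camera("top"); s=r.camera("side"); st=r.get_state()
p=np.array(st["tool_pos"]); print(st["clock"],p.round(4),np.array(st["tool_rot"]).round(3),st["width"],np.array(st["contact_force"]).round(1))
print("tcp px top",proj(t,p).round(1),"side",proj(s,p).round(1))
cv2.imwrite(f"pics/{n}_t.png",t["frame"]); cv2.imwrite(f"pics/{n}_s.png",s["frame"])
def c(im,u,w,h,W,H):
    x=int(np.clip(u[0]-w/2,0,640-w));y=int(np.clip(u[1]-h/2,0,400-h));print("crop",x,y,W/w);return cv2.resize(im[y:y+h,x:x+w],(W,H),interpolation=cv2.INTER_CUBIC)
cv2.imwrite(f"pics/{n}.png",np.hstack([c(t["frame"],proj(t,p),80,110,400,550),c(s["frame"],proj(s,p),80,110,400,550)]))
E
python3 look.py b1
```

```text
2.7333 [ 0.4391 -0.0971  0.1343] [ 0.708  0.706 -0.     0.   ] 0.9990607274819807 [ 0.1 -0.2 -0.3]
tcp px top [333.  235.4] side [361.1 161.7]
crop 293 180 5.0
crop 321 106 5.0
```

View pics/b1.png

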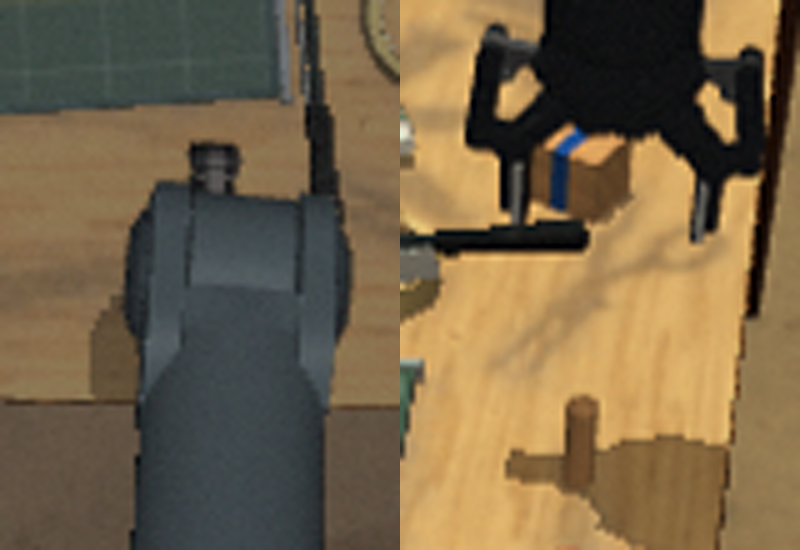

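```bash
python3 - <<'E'
from h import *
s=r.camera("side"); p=np.array(r.get_state()["tool_pos"])
for z in(0,.013,.02):
    for dx in(-.05,.05): print(z,dx,proj(s,p+[dx,0,z]).round(1))
for X in([.4434,-.0828,.06],[.4434,-.0828,0],[.442,-.087,.06],[.442,-.087,0]): print(X,proj(s,X).round(1))
E
```

```text
0 -0.05 [379.8 163.8]
0 0.05 [342.6 159.7]
0.013 -0.05 [380.3 159.8]
0.013 0.05 [342.7 155.8]
0.02 -0.05 [380.5 157.7]
0.02 0.05 [342.7 153.6]
[0.4434, -0.0828, 0.06] [357.4 186. ]
[0.4434, -0.0828, 0] [356.4 201.6]
[0.442, -0.087, 0.06] [358.1 185.1]
[0.442, -0.087, 0] [357.1 200.7]
```

>>> jog_arm(plan="0 0 0 15 4 0 -1;0 0 0 15 4 20 -1;0 0 0 15 4 50 -1;0 0 0 15 4 80 -1;0 0 0 15 4 102 -1;0 0 0 15 4 102 -1;0 0 0 15 4 102 -1;0 0 0 15 4 102 0;0 0 0 15 4 102 0.4;0 0 0 15 4 102 0.6")

```text
clock: 3.62
tool_pos: [0.445, -0.0808, 0.0337]
tool_rot: [0.707, 0.707, 0.001, 0.002]
contact_force: [-0.0, -0.8, -0.5]
width: 0.603
grasp_force: 0.0
```

>>> jog_arm(plan="0 0 0 0 0 0 0.8;0 0 0 0 0 0 1;0 0 0 0 0 0 1;0 0 0 0 0 0 1;0 0 0 0 0 0 1;0 0 0 0 0 0 1")

```text
clock: 4.12
tool_pos: [0.4442, -0.0803, 0.0327]
tool_rot: [0.707, 0.707, 0.0, 0.001]
contact_force: [0.4, 0.3, 5.7]
width: 0.169
grasp_force: 29.5
```

>>> jog_arm(plan="0 0 0 0 0 -40 1;0 0 0 0 0 -80 1;0 0 0 0 0 -120 1;0 0 0 0 0 -120 1;0 0 0 0 0 -120 1")

```text
clock: 4.53
tool_pos: [0.4454, -0.0807, 0.1543]
tool_rot: [0.707, 0.707, 0.001, 0.003]
contact_force: [-0.8, -0.3, -0.7]
width: 0.167
grasp_force: 29.3
```

```bash
python3 look.py b2
```

```text
4.6333 [ 0.442  -0.0802  0.1509] [ 0.707  0.707 -0.001 -0.001] 0.168869355471365 [-0.6  0.3 -0.6]
tcp px top [327.4 234.3] side [359.5 160.4]
crop 287 179 5.0
crop 319 105 5.0
```

View pics/b2.png

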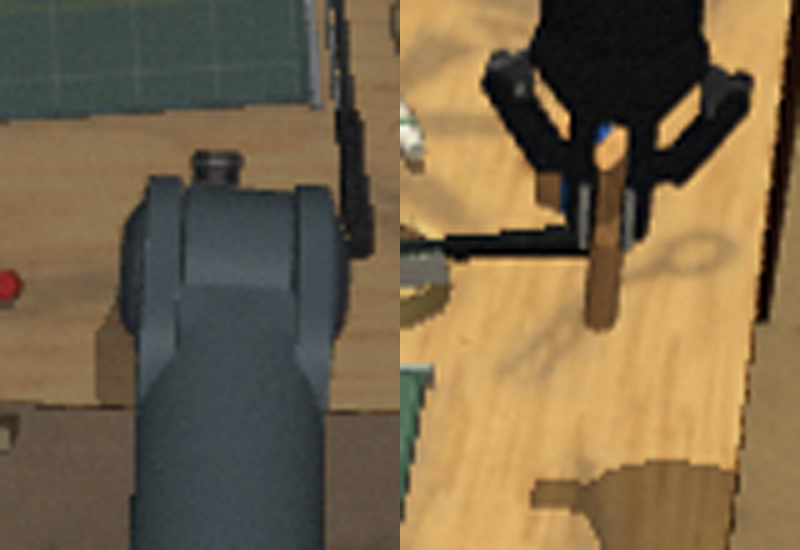

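Dowel B is held upright between the pads; its foot is at about (359,170) in the side picture, where it should be. Next I'll refine the socket centres from the base outline.

```bash
python3 - <<'E'
from h import *
t=r.camera("top"); im=cv2.imread("pics/top0.png"); f=im.astype(int)
lab=cv2.cvtColor(im,cv2.COLOR_BGR2LAB).astype(int)
b=lab[200:245,160:236]; print("base lab",b[25,20],"table",b[42,60])
m=((f[...,2]-f[...,0]>52)&(f[...,2]>85)).astype(np.uint8); m[:, :160]=0; m[:,236:]=0; m[:200]=0;m[245:]=0
n,l,st,c=cv2.connectedComponentsWithStats(m); i=1+st[1:,4].argmax()
cs,_=cv2.findContours((l==i).astype(np.uint8),cv2.RETR_EXTERNAL,cv2.CHAIN_APPROX_NONE)
rc=cv2.minAreaRect(max(cs,key=len)); print(st[i],rc)
bp=cv2.boxPoints(rc); P=[onz(t,q,.035) for q in bp]; print(np.round(P,4),[round(np.linalg.norm(P[k]-P[k-1]),4) for k in range(4)])
C=np.mean(P,0); e=max([P[k]-P[k-1] for k in range(4)],key=np.linalg.norm); e/=np.linalg.norm(e); print("C",C.round(4),(C+.045*e).round(4),(C-.045*e).round(4))
for x0,y0 in((262,228),(321,228)): print(f[y0:y0+14,x0:x0+13].sum(2)//3)
E
```

```text
base lab [ 70 138 146] table [125 133 149]
[ 160  200   76   45 2741] ((197.5, 222.0), (44.0, 75.0), 90.0)
[[0.5355 0.4318 0.035 ]
 [0.5408 0.2019 0.035 ]
 [0.406  0.1977 0.035 ]
 [0.4009 0.4264 0.035 ]] [np.float64(0.1347), np.float64(0.2299), np.float64(0.1349), np.float64(0.2288)]
C [0.4708 0.3145 0.035 ] [0.4718 0.2695 0.035 ] [0.4697 0.3594 0.035 ]
[[107 109 107 110 109 110 111 111 111 109 111 113 109]
 [106 107 108 104 106 106 105 103 103 104 110 108 105]
 [104 103 104 102 105 103 101  97  98  98 102 101 101]
 [107 107 105 106  99  97  96  85  86 100 101 104 102]
 [109 111 110 103  99 105 100  90  66  78 108 108 107]
 [110 109 110 102 110 108 107 106  70  49  94 113 114]
 [110 111 108  97 110 112 109 106  76  48  95 112 112]
 [109 110 108 101 108 110 109 100  74  54 110 111 110]
 [109 111 109 107  91  93  93  60  45  66 110 107 111]
 [110 112 113 112 108  81  80  77  83  84 110 113 113]
 [112 113 111 111 107  79  81  84 111 112 114 110 112]
 [112 110 110 111 109 110 109 110 111 111 110 111 113]
 [112 110 107 112 111 110 110 110 110 109 111 109 110]
 [110 109 109 111 111 107 106 107 107 108 106 104 106]]
[[105 103 105 108 105 105 104 103 105 104 107 107 104]
 [103 107 106 106 107 105 104 103 104 100 103 105 104]
 [104 104 105 106 109 101 103 103 100 101 102  98 102]
 [100 103 103 103  97  94  99  93  93  94  93  91  91]
 [ 93  94  92  88  69  99 107 111 108  89  91  90  89]
 [ 93  90  88  76  77 109 111 112 108  92  88  90  92]
 [ 97  94  91  79  69 111 112 108 105  90  98  96  97]
 [ 95  94  90  68  71  98 106 105  94  97 103 104 104]
 [ 96  98  97  74  68  69  79  85  84 106 105 109 107]
 [103 104 107 103  76  77  73  77  83 112 111 105 107]
 [110 107 109 110 105  77  82 111 110 108 111 110 108]
 [110 111 109 109 109 110 109 106 110 108 111 110 111]
 [108 107 105 106 107 109 107 107 109 107 105 107 105]
 [107 106 104 107 106 105 103 103 104 105 105 105 106]]
```

```bash
python3 - <<'E'
from h import *
t=r.camera("top"); im=cv2.imread("pics/top0.png"); R=im[...,2].astype(int)
print(im[205:245:2,185]); 
lab=cv2.cvtColor(im,cv2.COLOR_BGR2LAB).astype(int); 
m=(lab[...,1]>=140).astype(np.uint8); m[:, :160]=0; m[:,236:]=0; m[:200]=0;m[245:]=0
for y in range(204,240): print(y,''.join('#' if v else '.' for v in m[y,162:230]))
E
```

```text
[[ 83 110 134]
 [ 75  99 120]
 [ 68  89 107]
 [ 57  86 121]
 [ 48  81 120]
 [ 53  85 126]
 [ 51  85 125]
 [ 53  88 132]
 [ 49  80 121]
 [ 47  80 121]
 [ 49  83 123]
 [ 47  78 115]
 [ 51  84 123]
 [ 34  56  83]
 [ 78 104 128]
 [ 82 110 135]
 [ 79 108 134]
 [ 80 113 139]
 [ 82 114 139]
 [ 82 113 137]]
204 ....................................................................
205 ....................................................................
206 ....................................................................
207 ....................................................................
208 ...................................................########.........
209 ..........................................#################.........
210 ................................#.#########################.........
211 .........................##################################.........
212 ................###########################################.........
213 .......####################################################.........
214 .......####################################################......
[... 1128 characters left out ...]
#######....................................
231 .........###########.##.............................................
232 .........###........................................................
233 ....................................................................
234 ....................................................................
235 ....................................................................
236 ....................................................................
237 ....................................................................
238 ....................................................................
239 ....................................................................
```

>>> jog_arm(plan="0 0 0 449 28 0 1;0 0 0 449 28 0 1;0 0 0 449 28 0 1;0 0 0 449 28 0 1;0 0 0 449 28 0 1;0 0 0 449 28 0 1;0 0 0 449 28 0 1;0 0 0 449 28 0 1;0 0 0 449 28 0 1;0 0 0 449 28 0 1")

```text
clock: 5.57
tool_pos: [0.4677, 0.3366, 0.1495]
tool_rot: [0.707, 0.707, -0.002, -0.001]
contact_force: [1.2, -0.5, 0.4]
width: 0.169
grasp_force: 29.3
```

>>> jog_arm(plan="0 0 0 0 0 0 1;0 0 0 0 0 0 1;0 0 0 0 0 0 1")

```text
clock: 5.82
tool_pos: [0.4679, 0.3347, 0.1499]
tool_rot: [0.707, 0.708, -0.002, -0.0]
contact_force: [-0.2, 0.1, -1.2]
width: 0.168
grasp_force: 29.3
```

>>> jog_arm(plan="0 0 0 34 4 20 1;0 0 0 34 4 50 1;0 0 0 34 4 65 1;0 0 0 34 4 65 1;0 0 0 34 4 65 1;0 0 0 34 4 65 1")

```text
clock: 6.32
tool_pos: [0.4744, 0.3681, 0.0877]
tool_rot: [0.708, 0.706, 0.0, 0.001]
contact_force: [0.5, -0.1, 0.1]
width: 0.165
grasp_force: 29.3
```

```bash
python3 look.py i1
```

```text
6.4167 [0.4746 0.3694 0.0887] [0.708 0.707 0.001 0.001] 0.16995554942303426 [ 0.3  0.3 -0.3]
tcp px top [175.  219.8] side [309.1 329.6]
crop 134 164 5.0
crop 269 274 5.0
```

View pics/i1.png

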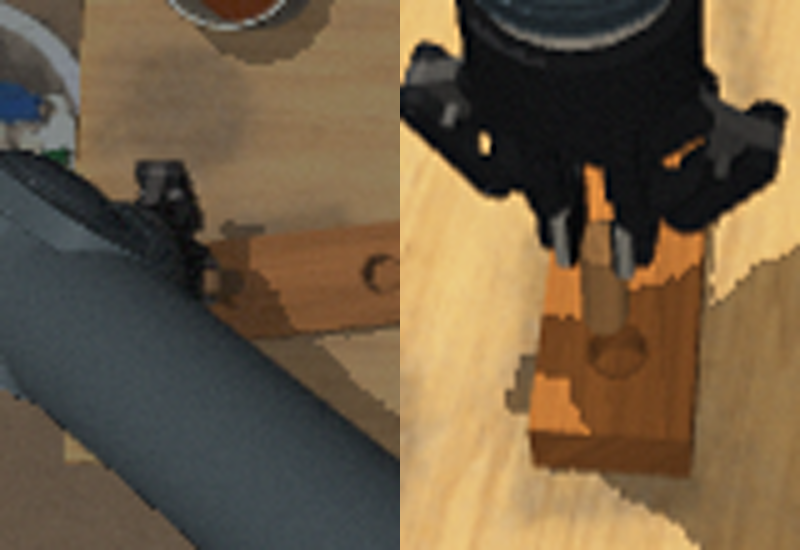

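```bash
python3 - <<'E'
from h import *
s=r.camera("side");t=r.camera("top"); p=np.array(r.get_state()["tool_pos"]); print(p.round(4))
print("foot pred",proj(s,p+[0,-.003,-.033]).round(1),"lowered",proj(s,[p[0],p[1]-.003,.035]).round(1))
A=onz(s,(310.2,339.2),p[2]-.033); B=onz(s,(312.4,344.4),.035); print(A.round(4),B.round(4),"hole-foot",(B-A).round(4))
print("dowel top pred in top",proj(t,p+[0,-.003,.027]).round(1))
E
```

```text
[0.4743 0.3698 0.0886]
foot pred [310.3 336.6] lowered [310.7 341.5]
[0.4733 0.3719 0.0556] [0.4698 0.3718 0.035 ] hole-foot [-0.0035 -0.0001 -0.0206]
dowel top pred in top [173.4 219.7]
```

The dowel's foot is at about (310,339) and the socket mouth at (312,344). That means shifting 3 mm in -x, then lowering.

>>> jog_arm(plan="0 0 0 0 -3 0 1;0 0 0 0 -3 8 1;0 0 0 0 -3 16 1;0 0 0 0 -3 22 1;0 0 0 0 -3 28 1;0 0 0 0 -3 28 1;0 0 0 0 -3 28 1")

```text
clock: 7.1
tool_pos: [0.4696, 0.3692, 0.058]
tool_rot: [0.707, 0.707, -0.001, -0.0]
contact_force: [0.8, 0.1, 0.7]
width: 0.169
grasp_force: 29.3
```

>>> jog_arm(plan="0 0 0 0 0 4 1;0 0 0 0 0 8 1;0 0 0 0 0 12 1;0 0 0 0 0 13 1;0 0 0 0 0 13 1;0 0 0 0 0 13 1")

```text
clock: 7.6
tool_pos: [0.4701, 0.3697, 0.0459]
tool_rot: [0.707, 0.707, -0.0, -0.0]
contact_force: [-0.1, -0.0, -0.4]
width: 0.168
grasp_force: 29.3
```

>>> jog_arm(plan="0 0 0 0 0 0 0.4;0 0 0 0 0 0 0.2;0 0 0 0 0 0 0;0 0 0 0 0 0 0;0 0 0 0 0 -40 -0.2;0 0 0 0 0 -80 -1;0 0 0 -41 -5 -120 -1;0 0 0 -80 -10 -120 -1;0 0 0 -120 -15 -120 -1;0 0 0 -160 -20 -120 -1")

```text
clock: 8.43
tool_pos: [0.4516, 0.2165, 0.1676]
tool_rot: [0.706, 0.708, 0.002, 0.001]
contact_force: [1.2, 0.1, 0.6]
width: 0.998
grasp_force: 0.0
```

>>> jog_arm(plan="0 0 0 -107 -10 0 -1;0 0 0 -107 -10 0 -1;0 0 0 -107 -10 0 -1;0 0 0 -107 -10 40 -1;0 0 0 -107 -10 40 -1;0 0 0 -107 -10 40 -1")

```text
clock: 8.93
tool_pos: [0.4389, 0.1093, 0.1247]
tool_rot: [0.707, 0.707, -0.002, -0.002]
contact_force: [0.2, 0.6, 0.5]
width: 1.003
grasp_force: 0.0
```

```bash
python3 - <<'E'
from h import *
t=r.camera("top");s=r.camera("side"); st=r.get_state(); print(st["clock"],np.array(st["tool_pos"]).round(4),np.array(st["tool_rot"]).round(3))
h=(.4711,.3668); print("seated pred top",proj(t,[*h,.07]).round(1),"side",proj(s,[*h,.07]).round(1),proj(s,[*h,.035]).round(1))
for X in([.440,.0971,.06],[.440,.0971,0]): print("A",proj(s,X).round(1),proj(t,X).round(1))
def c(im,x,y,w,h): return cv2.resize(im[y:y+h,x:x+w],(400,550),interpolation=cv2.INTER_CUBIC)
cv2.imwrite("pics/p1.png",np.hstack([c(t["frame"],155,175,80,110),c(s["frame"],275,195,144,198)]))
E
```

```text
9.0333 [0.4416 0.1114 0.127 ] [0.706 0.708 0.001 0.   ]
seated pred top [177.5 221.2] side [311.6 333.4] [312.3 341.8]
A [348.9 234. ] [267.5 233.6]
A [348.2 249.6] [269.1 233.6]
```

View pics/p1.png

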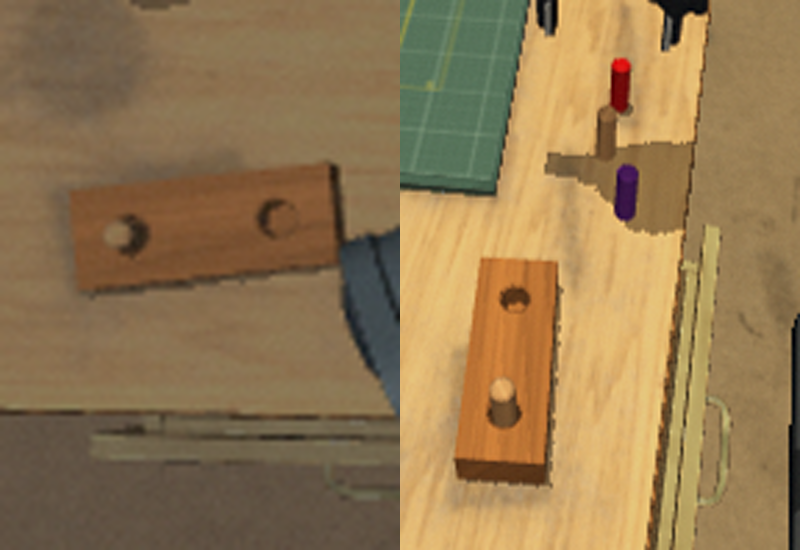

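The dowel is seated in the left socket (full-picture top view at about (179,222)) and the other socket is at (210.4,218.4). Dowel A is upright at about (350,236) in the side picture. I'll grasp it now.

>>> jog_arm(plan="0 0 0 -14 -2 0 -1;0 0 0 -14 -2 20 -1;0 0 0 -14 -2 50 -1;0 0 0 -14 -2 80 -1;0 0 0 -14 -2 94 -1;0 0 0 -14 -2 94 -1;0 0 0 -14 -2 94 -1;0 0 0 -14 -2 94 0;0 0 0 -14 -2 94 0.4;0 0 0 -14 -2 94 0.6")

```text
clock: 9.87
tool_pos: [0.4408, 0.0964, 0.0336]
tool_rot: [0.707, 0.707, 0.001, 0.001]
contact_force: [0.0, 0.5, -0.6]
width: 0.603
grasp_force: 0.0
```

>>> jog_arm(plan="0 0 0 0 0 0 0.8;0 0 0 0 0 0 1;0 0 0 0 0 0 1;0 0 0 0 0 0 1;0 0 0 0 0 0 1;0 0 0 0 0 0 1")

```text
clock: 10.37
tool_pos: [0.4398, 0.0961, 0.0325]
tool_rot: [0.707, 0.707, 0.0, 0.0]
contact_force: [-1.1, -0.0, 6.1]
width: 0.171
grasp_force: 29.4
```

>>> jog_arm(plan="0 0 0 0 0 -40 1;0 0 0 0 0 -80 1;0 0 0 0 0 -110 1;0 0 0 179 42 -110 1;0 0 0 179 42 -110 1;0 0 0 179 42 -110 1;0 0 0 179 42 -110 1;0 0 0 179 42 -110 1;0 0 0 179 42 -90 1;0 0 0 179 42 -55 1")

```text
clock: 11.2
tool_pos: [0.4841, 0.2801, 0.09]
tool_rot: [0.706, 0.708, 0.005, 0.001]
contact_force: [0.3, -0.4, -0.5]
width: 0.169
grasp_force: 29.3
```

>>> jog_arm(plan="0 0 0 0 0 0 1;0 0 0 0 0 0 1;0 0 0 0 0 0 1")

```text
clock: 11.45
tool_pos: [0.481, 0.2747, 0.0872]
tool_rot: [0.707, 0.707, -0.0, -0.0]
contact_force: [-0.6, 0.1, -0.3]
width: 0.171
grasp_force: 29.4
```

```bash
python3 look.py i2; python3 - <<'E'
import cv2
a=cv2.imread("pics/i2.png"); cv2.imwrite("pics/i2c.png",a)
E
```

```text
11.55 [0.4823 0.2754 0.0886] [0.707 0.707 0.001 0.   ] 0.16965632483595516 [-0.7 -0.3  1.1]
tcp px top [206.9 217.9] side [315.9 286.3]
crop 166 162 5.0
crop 275 231 5.0
```

View pics/i2.png

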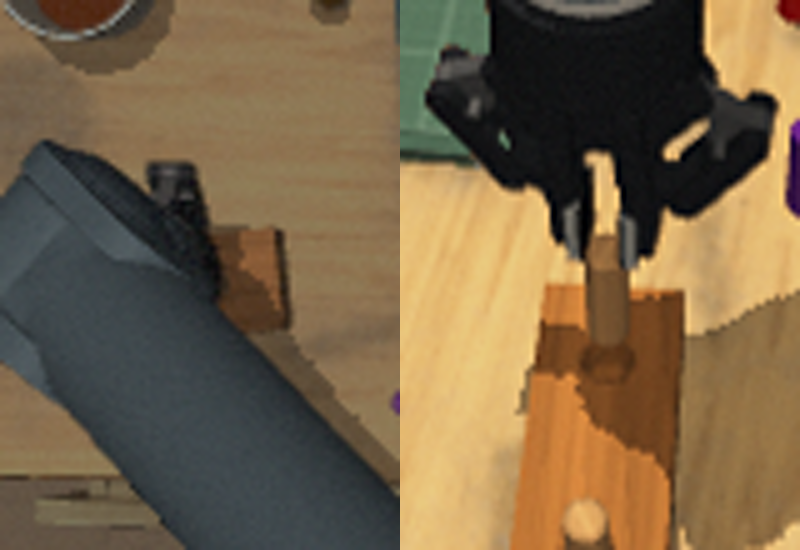

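Foot at about (316.6,298.6) and mouth at (316.6,303.4): aligned, so I'll lower straight down.

>>> jog_arm(plan="0 0 0 0 0 8 1;0 0 0 0 0 16 1;0 0 0 0 0 22 1;0 0 0 0 0 28 1;0 0 0 0 0 28 1;0 0 0 0 0 28 1")

```text
clock: 12.05
tool_pos: [0.4809, 0.2746, 0.0584]
tool_rot: [0.707, 0.707, -0.0, -0.0]
contact_force: [-0.3, -0.0, 0.1]
width: 0.168
grasp_force: 29.3
```

>>> jog_arm(plan="0 0 0 0 0 4 1;0 0 0 0 0 8 1;0 0 0 0 0 13 1;0 0 0 0 0 13 1;0 0 0 0 0 13 1;0 0 0 0 0 13 0.4;0 0 0 0 0 13 0.2;0 0 0 0 0 13 0;0 0 0 0 0 13 0;0 0 0 0 0 -10 -0.2")

```text
clock: 12.88
tool_pos: [0.4776, 0.2724, 0.0653]
tool_rot: [0.707, 0.707, -0.004, -0.001]
contact_force: [-0.2, -0.5, -0.7]
width: 0.596
grasp_force: 0.0
```

>>> jog_arm(plan="0 0 0 0 0 -40 -1;0 0 0 0 0 -80 -1;0 0 0 -40 0 -120 -1;0 0 0 -600 0 -120 -1;0 0 0 -600 0 -120 -1;0 0 0 -600 0 -120 -1;0 0 0 -600 0 -120 -1;0 0 0 -600 0 -120 -1;0 0 0 -600 0 -120 -1;0 0 0 -600 0 -120 -1")

```text
clock: 13.72
tool_pos: [0.4806, -0.0481, 0.1843]
tool_rot: [0.707, 0.707, 0.0, 0.001]
contact_force: [1.0, -0.5, -0.6]
width: 0.997
grasp_force: 0.0
```

```bash
python3 - <<'E'
from h import *
t=r.camera("top");s=r.camera("side"); st=r.get_state(); print(st["clock"],np.array(st["tool_pos"]).round(4),np.array(st["tool_rot"]).round(3))
f=t["frame"].astype(int).sum(2)//3; print(f[212:226,172:218:1])if 0 else None
# seated tops: bright blobs over the base
for nm,d,h in(("h0",t,(.4711,.3668)),("h1",t,(.4821,.2765)),("h0",s,(.4711,.3668)),("h1",s,(.4821,.2765))):
    u=proj(d,[*h,.07]).round().astype(int); print(nm,u); print(d["frame"][u[1]-6:u[1]+8,u[0]-6:u[0]+8].astype(int).sum(2)//3)
im=t["frame"]; H=cv2.cvtColor(im,cv2.COLOR_BGR2HSV)
# cap geometry from the first top picture: top-face band ends
im=cv2.imread("pics/top0.png")
A=onz(t,(414.5,218.5),.048);B=onz(t,(428.4,225.4),.048);print("band",A,B,np.degrees(np.arctan2(*(B-A)[[1,0]])),np.linalg.norm(A-B),(A+B)/2)
print((im[205:242,404:440].astype(int).sum(2)//3))
E
```

```text
13.8167 [ 0.4803 -0.0558  0.1837] [ 0.712  0.702 -0.002  0.001]
h0 [177 221]
[[ 82  82  82  86  84  85  87  88  86  84  86  83  87  87]
 [ 85  86  86  87  86  85  87  86  88  88  90  88  89  87]
 [ 88  85  86  85  86  87  88  88  85  81  83  87  86  89]
 [ 84  86  85  86  85  85  86  75  68  52  45  67  81  89]
 [ 87  90  89  92  90  90 100  99  91  59  55  53  63  82]
 [ 91  93  91  92  89  97 108 109 109  86  45  40  44  60]
 [ 92  92  90  88  93 108 111 112 106  92  52  40  43  54]
 [ 89  87  85  85  89 112 108 107 102  83  46  40  41  52]
 [ 84  84  82  83  85  95 106 102  92  69  42  43  43  59]
 [ 82  86  83  84  82  87  84  73  57  41  41  40  53  80]
 [ 90  85  88  87  85  86  88  79  45  50  50  58  81  86]
 [ 88  87  87  84  84  86  81  84  83  78  84  81  83  82]
 [ 86  80  84  84  82  82  84  83  82  82  82  78  77  81]
 [ 87  85  84  83  86  84  83  79  80  80  83  80  82  83]]
h1 [208 218]
[[ 84  86  87  87  86  88  89  89  90  91  90  92  90  93]
 [ 90  93  92  91  92  93  94  91  91  93  94  93  92  92]
 [ 93  94  91  95  94  93  89  82  81  85  94  95  95  95]
 [ 91 
[... 1973 characters left out ...]
9 129 130 138 155 160 167 159 155 140 116 109 117 115]
 [128 128 118 127 152 163 163 152 149 111 103 105 116 115]
 [129 125  82  94 138 153 155 145 131 116  75  93 117 115]
 [130 125  88  62 102 124 129 125  91  62  63  95 120 116]
 [130 127 100  61  66  73  69  69  68  66  65  95 118 115]
 [128 108  85  62  71  77  75  74  73  70  62  84 120 115]]
band [ 0.49602811 -0.34869715  0.048     ] [ 0.47594364 -0.39140336  0.048     ] -115.1873058175663 0.04719328658656399 [ 0.48598588 -0.37005025  0.048     ]
[[103 104 105 ... 106 108 109]
 [104 103 106 ... 100 100 104]
 [110 109 111 ... 102 103 104]
 ...
 [104 105 107 ... 105 103 102]
 [104 101 103 ... 103 106 106]
 [ 97  99 100 ... 105 104 104]]
```

Both dowels are seated, with their tops where predicted in both cameras. The cap's centre is at about (0.486, -0.370), the closing line along the band is at -115°, and the band measures 47 mm against the 48 expected. I'll move above it.

>>> jog_arm(plan="0 0 2.01 -314 6 50 -1;0 0 2.01 -314 6 50 -1;0 0 2.01 -314 6 50 -1;0 0 2.01 -314 6 50 -1;0 0 2.01 -314 6 50 -1;0 0 2.01 -314 6 50 -1;0 0 2.01 -314 6 50 -1;0 0 2.01 -314 6 50 -1;0 0 2.01 -314 6 50 -1;0 0 2.01 -314 6 50 -1")

```text
clock: 14.65
tool_pos: [0.4859, -0.3628, 0.1329]
tool_rot: [0.988, 0.154, -0.001, -0.0]
contact_force: [0.9, 1.1, 0.2]
width: 1.0
grasp_force: 0.0
```

>>> jog_arm(plan="0 0 0.76 0 0 0 -1;0 0 0.76 0 0 0 -1;0 0 0.76 0 0 0 -1;0 0 0.76 0 0 0 -1;0 0 0.76 0 0 0 -1;0 0 0.76 0 0 0 -1;0 0 0.76 0 0 0 -1;0 0 0.76 0 0 0 -1;0 0 0.76 0 0 0 -1")

```text
clock: 15.4
tool_pos: [0.4874, -0.3596, 0.1338]
tool_rot: [0.976, -0.216, -0.0, -0.0]
contact_force: [0.6, 0.2, -1.1]
width: 1.0
grasp_force: 0.0
```

```bash
cat > goal.py <<'E'
from h import *
import sys
from scipy.spatial.transform import Rotation as Ro
st=r.get_state(); p=np.array(st["tool_pos"]); R=Ro.from_quat(st["tool_rot"]); M=R.as_matrix()
print(p.round(4),"x",M[:,0].round(3),"y",M[:,1].round(3),"z",M[:,2].round(3),np.array(st["joint_pos"]).round(2))
g=np.array([float(v) for v in sys.argv[1:4]]); print("shift mm",(M.T@(g-p)*1000).round(1))
if len(sys.argv)>4:
    a=np.radians(float(sys.argv[4])); x=np.array([np.cos(a),np.sin(a),0]); z=np.array([0,0,-1.])
    G=np.c_[x,np.cross(z,x),z]; print("turn",Ro.from_matrix(M.T@G).as_rotvec().round(3))
E
python3 goal.py .486 -.370 .007 -25.2
```

```text
[ 0.4874 -0.3596  0.1338] x [ 0.906 -0.422 -0.   ] y [-0.422 -0.906 -0.   ] z [ 0.  0. -1.] [ 0.65  0.38 -0.11  1.77  0.05  1.   -1.48]
shift mm [  3.1  10.  126.8]
turn [-0.     0.     0.004]
```

>>> jog_arm(plan="0 0 0 3 10 20 -1;0 0 0 3 10 60 -1;0 0 0 3 10 95 -1;0 0 0 3 10 115 -1;0 0 0 3 10 125 -1;0 0 0 3 10 125 -1;0 0 0 3 10 125 -0.5;0 0 0 3 10 125 -0.2;0 0 0 3 10 125 0;0 0 0 3 10 125 0.2", grip_force=50)

```text
clock: 16.23
tool_pos: [0.4878, -0.3721, 0.0116]
tool_rot: [0.976, -0.218, 0.003, 0.001]
contact_force: [-0.2, -0.0, 0.2]
width: 0.546
grasp_force: 52.3
```

>>> jog_arm(plan="0 0 0 0 0 0 0.5;0 0 0 0 0 0 1;0 0 0 0 0 0 1;0 0 0 0 0 0 1;0 0 0 0 0 -20 1;0 0 0 0 0 -60 1;0 0 0 0 0 -100 1;0 0 0 0 0 -140 1;0 0 0 0 0 -180 1;0 0 0 0 0 -200 1")

```text
clock: 17.07
tool_pos: [0.4878, -0.372, 0.2152]
tool_rot: [0.976, -0.218, 0.004, 0.002]
contact_force: [1.3, -1.0, 0.2]
width: 0.548
grasp_force: 52.4
```

>>> jog_arm(plan="0 1.571 0 60 0 -40 1;0 1.571 0 60 0 -40 1;0 1.571 0 60 0 -40 1;0 1.571 0 60 0 -40 1;0 1.571 0 60 0 -40 1;0 1.571 0 60 0 -40 1;0 1.571 0 60 0 -40 1;0 1.571 0 60 0 -40 1;0 1.571 0 60 0 -40 1;0 1.571 0 60 0 -40 1")

```text
clock: 17.9
tool_pos: [0.5502, -0.3834, 0.2365]
tool_rot: [0.899, -0.179, 0.394, 0.06]
contact_force: [0.8, -0.4, -2.7]
width: 0.542
grasp_force: 52.4
```

```bash
python3 goal.py .55 -.40 .23; python3 look.py k1; python3 - <<'E'
import cv2
E
```

```text
[ 0.5502 -0.3834  0.2365] x [ 0.625 -0.275  0.73 ] y [-0.37  -0.928 -0.033] z [ 0.687 -0.25  -0.682] [ 1.14  0.09 -0.49  2.16 -1.05  0.22 -0.33]
shift mm [-0.3 15.7  8.4]
18.0 [ 0.5472 -0.3826  0.2314] [ 0.9   -0.182  0.391  0.057] 0.5441981554863765 [-0.9  1.4 -1. ]
tcp px top [441.2 197.8] side [339.6  77.6]
crop 401 142 5.0
crop 299 22 5.0
```

```bash
cat > kin.py <<'E'
from h import *
import itertools
from scipy.spatial.transform import Rotation as Ro
from scipy.optimize import least_squares
st=r.get_state()
D=[([1.0622,.38385,.04383,1.5996,-.01789,1.16117,-.04989],[.25915,-.59500,.20576],[.97897,.20401,-.00034,-.00128]),
   (st["joint_pos"],st["tool_pos"],st["tool_rot"])]
def chain(q,sg,off,L):
    R=Ro.identity(); p=np.array([0,0,L[0]]); 
    for i in range(7):
        R=R*Ro.from_euler('zyzyzyz'[i],sg[i]*q[i]+(off if i==6 else 0))
        if i==1: p=p+R.apply([L[4],0,L[1]])
        if i==3: p=p+R.apply([L[5],0,L[2]])
        if i==5: p=p+R.apply([L[6],0,L[3]])
    return p,R
if __name__=="__main__":
    res=[]
    for sg in itertools.product((1,-1),repeat=7):
        off=0
        _,R0=chain(D[0][0],sg,0,np.zeros(7)); d=(R0.inv()*Ro.from_quat(D[0][2])).as_rotvec(); off=d[2]
        e=sum((chain(q,sg,off,np.zeros(7))[1].inv()*Ro.from_quat(o)).magnitude() for q,p,o in D)
        res.append((e,sg,off))
    res.sort(); print(res[:4])
    e,sg,off=res[0]
    f=lambda L:np.hstack([np.r_[chain(q,sg,off,L)[0]-p] for q,p,o in D]+[1e-3*np.array(L[4:])])
    s=least_squares(f,[.3,.35,.35,.25,0,0,0]); print(s.x.round(3),s.fun.round(4))
E
python3 kin.py
```

```text
[(2.6410254663833816e-05, (-1, 1, -1, 1, -1, 1, -1), np.float64(1.5707854675701467)), (0.577730366081715, (-1, 1, -1, 1, -1, 1, 1), np.float64(1.6705654675675132)), (0.7319577312757106, (1, -1, -1, -1, -1, -1, -1), np.float64(-2.587995031314877)), (0.8069652944135263, (-1, 1, 1, 1, -1, 1, 1), np.float64(1.7517670618538443))]
[ 1.745 -0.135  0.976  0.659 -0.443  0.577 -0.448] [ 0.      0.      0.      0.     -0.     -0.     -0.0004  0.0006 -0.0004]
```

```bash
cat > fit.py <<'E'
from kin import *
sg=(-1,1,-1,1,-1,1,-1); off=np.pi/2
D.append(([.65,.38,-.11,1.77,.05,1.0,-1.48],[.4874,-.3596,.1338],None))
for free in ([],[5],[6],[4],[5,6],[4,5]):
    def full(x): L=np.zeros(7); L[:4]=x[:4]; L[free]=x[4:]; return L
    s=least_squares(lambda x:np.hstack([(chain(q,sg,off,full(x))[0]-p)*w for (q,p,o),w in zip(D,(1,1,.2))]),[.3,.35,.35,.25]+[0]*len(free))
    print(free,full(s.x).round(3),(s.fun*1000).round(1))
E
python3 fit.py
```

```text
[] [0.268 0.499 0.51  0.316 0.    0.    0.   ] [39.1 14.3  4.1 12.7 29.8 -4.3  5.7  7.1  0.6]
[5] [-0.047  0.59   0.392  0.291  0.    -0.171  0.   ] [40.9 21.2  3.5  5.4 10.4 -3.7  9.3  2.1  1.2]
[6] [ 0.386  0.372  0.503  0.321  0.     0.    -0.047] [34.2 19.1  2.1  0.2 -2.3 -2.2  5.4  8.6  0.4]
[4] [0.37  0.373 0.492 0.287 0.062 0.    0.   ] [36.8 20.   2.5  1.2  0.1 -2.6  4.9  7.3  0.8]
[5, 6] [ 1.296 -0.019  0.774  0.388  0.     0.407 -0.112] [23.1  9.3  0.9 -0.1 -1.1 -0.7 -3.5 22.6 -1.5]
[4, 5] [ 1.377 -0.086  0.773  0.303  0.169  0.452  0.   ] [28.1 11.5  1.3  0.5 -0.  -1.2 -6.1 20.7 -0.5]
```

```bash
cat > fit2.py <<'E'
from kin import *
sg=(-1,1,-1,1,-1,1,-1); off=np.pi/2
D.append(([.65,.38,-.11,1.77,.05,1.0,-1.48],[.4874,-.3596,.1338],None))
def ch(q,x):
    h,u,f,t,a1,a2,a4,a6,c2,c4,c6=x
    R=Ro.identity(); p=np.array([0,0,h]); 
    for i in range(7):
        R=R*Ro.from_euler('zyzyzyz'[i],sg[i]*q[i]+(off if i==6 else 0))
        if i==0: p=p+R.apply([a1,0,0])
        if i==1: p=p+R.apply([a2,c2,u])
        if i==3: p=p+R.apply([a4,c4,f])
        if i==5: p=p+R.apply([a6,c6,t])
    return p,R
if __name__=="__main__":
    x0=np.array([.3,.4,.4,.27]+[0]*7)
    for fr in ([8],[9],[10],[4,8],[4,9],[4,10],[4,8,9,10],[4,5,6,7,8,9,10]):
        idx=[0,1,2,3]+fr
        def full(y): x=x0.copy(); x[idx]=y; return x
        s=least_squares(lambda y:np.hstack([(ch(q,full(y))[0]-p)*w for (q,p,o),w in zip(D,(1,1,.3))]+[.02*(full(y)-x0)]),x0[idx])
        print(fr,full(s.x).round(3),(s.fun[:9]*1000).round(1))
E
python3 fit2.py
```

```text
[8] [ 0.33   0.47   0.515  0.354  0.     0.     0.     0.    -0.043  0.
  0.   ] [-1.6 -2.   0.1  1.   3.1  0.1 -0.6  1.5 -0.5]
[9] [ 0.273  0.51   0.499  0.34   0.     0.     0.     0.     0.    -0.039
  0.   ] [ 1.9  2.   0.2 -1.1 -3.1 -0.1  1.1  1.3 -0.4]
[10] [ 0.233  0.596  0.469  0.391  0.     0.     0.     0.     0.     0.
 -0.048] [-2.6 -4.9  1.   7.5 19.2 -1.5  1.1 -3.1  1.8]
[4, 8] [ 0.333  0.461  0.508  0.351  0.01   0.     0.     0.    -0.041  0.
  0.   ] [ 0.1 -0.4 -0.1 -0.2 -0.2  0.1 -0.4  1.8 -0.2]
[4, 9] [ 0.267  0.522  0.506  0.343 -0.011  0.     0.     0.     0.    -0.041
  0.   ] [-0.2  0.2  0.3 -0.1 -0.3 -0.1  0.9  0.8 -0.7]
[4, 10] [ 0.264  0.537  0.44   0.38   0.044  0.     0.     0.     0.     0.
 -0.043] [ 0.4  1.  -0.1  0.3  0.1 -0.7  0.8 -2.5  2.7]
[4, 8, 9, 10] [ 0.311  0.484  0.49   0.359  0.018  0.     0.     0.    -0.028 -0.002
 -0.012] [-0.  -0.  -0.1 -0.1 -0.1 -0.1 -0.   0.5  0.5]
[4, 5, 6, 7, 8, 9, 10] [ 0.308  0.461  0.491  0.339 -0.004  0.036 -0.022  0.013 -0.044  0.009
 -0.008] [ 0.1  0.1  0.  -0.  -0.1 -0.1 -0.1 -0.   0.2]
```

```bash
cat > plan.py <<'E'
from fit2 import *
x=np.array([.33,.47,.515,.354,0,0,0,0,-.043,0,0])
q0=np.array(st["joint_pos"]); lo=np.array([-2.5,-.35,-1.4,.1,-1.5,.12,-2.7]);hi=np.array([2.5,2,1.4,2.4,4.6,1.9,2.7])
M=Ro.from_quat(st["tool_rot"]).as_matrix(); out=[]
rng=np.random.default_rng(0)
for az in range(-120,121,20):
  for X,Y in((.5,-.35),(.6,-.3),(.55,-.15),(.6,-.45),(.5,-.5)):
    a=np.radians(az); z=np.array([np.cos(a),np.sin(a),0]); xx=np.array([0,0,1.]); G=np.c_[xx,np.cross(z,xx),z]; T=np.array([X,Y,.23])
    best=None
    for k in range(4):
        s=least_squares(lambda q:np.r_[5*(ch(q,x)[0]-T),(Ro.from_matrix(G).inv()*ch(q,x)[1]).as_rotvec(),.01*(q-q0)],np.clip(q0+(k>0)*rng.normal(0,.5,7),lo,hi),bounds=(lo,hi))
        e=np.linalg.norm(ch(s.x,x)[0]-T); o=(Ro.from_matrix(G).inv()*ch(s.x,x)[1]).magnitude()
        if e<.02 and o<.1:
            c=(np.abs(s.x-q0).max(),az,X,Y,s.x.round(2)); best=c if best is None or c[0]<best[0] else best
    if best: out.append(best)
out.sort(key=lambda c:c[0])
for o in out[:8]: print(round(o[0],2),*o[1:])
E
python3 plan.py
```

```text
1.14 60 0.55 -0.15 [ 1.45  0.99 -0.78  1.78 -0.86  1.31  0.8 ]
1.15 40 0.5 -0.35 [ 1.67  0.98 -0.7   1.7  -0.95  1.35  0.81]
1.16 40 0.6 -0.3 [ 1.54  1.01 -0.76  1.7  -1.03  1.19  0.82]
1.17 40 0.6 -0.45 [ 1.47  1.12 -0.65  1.33 -0.96  1.39  0.64]
1.17 20 0.5 -0.5 [ 1.75  0.99 -0.67  1.65 -1.13  1.21  0.83]
1.23 20 0.6 -0.45 [ 1.63  1.01 -0.74  1.68 -1.23  1.05  0.89]
1.31 60 0.6 -0.3 [ 1.34  1.11 -0.68  1.37 -0.83  1.53  0.64]
1.32 40 0.5 -0.5 [ 1.59  1.12 -0.61  1.3  -0.9   1.54  0.64]
```

```bash
cat > aim.py <<'E'
from h import *
import sys
from scipy.spatial.transform import Rotation as Ro
st=r.get_state(); M=Ro.from_quat(st["tool_rot"]).as_matrix(); p=np.array(st["tool_pos"])
az,X,Y,Z=[float(v) for v in sys.argv[1:5]]; a=np.radians(az); z=np.array([np.cos(a),np.sin(a),0]); x=np.array([0,0,1.])
G=np.c_[x,np.cross(z,x),z]
print(p.round(3),"tilt deg",np.degrees(np.arccos(M[2,0])).round(1),"z",M[:,2].round(2),np.array(st["joint_pos"]).round(2))
print("turn",Ro.from_matrix(M.T@G).as_rotvec().round(3),"shift",(M.T@(np.array([X,Y,Z])-p)*1000).round())
E
python3 aim.py 40 .57 -.36 .25
```

```text
[ 0.547 -0.383  0.231] tilt deg 43.6 z [ 0.68 -0.25 -0.69] [ 1.15  0.1  -0.5   2.16 -1.05  0.22 -0.34]
turn [ 1.011  0.662 -0.443] shift [ 21. -30.  -3.]
```

>>> jog_arm(plan="1.011 0.662 -0.443 21 -30 -3 1;1.011 0.662 -0.443 21 -30 -3 1;1.011 0.662 -0.443 21 -30 -3 1;1.011 0.662 -0.443 21 -30 -3 1;1.011 0.662 -0.443 21 -30 -3 1;1.011 0.662 -0.443 21 -30 -3 1;1.011 0.662 -0.443 21 -30 -3 1;1.011 0.662 -0.443 21 -30 -3 1;1.011 0.662 -0.443 21 -30 -3 1;1.011 0.662 -0.443 21 -30 -3 1")

```text
clock: 18.83
tool_pos: [0.5709, -0.3613, 0.2488]
tool_rot: [0.717, 0.19, 0.638, -0.206]
contact_force: [0.9, 0.2, 0.1]
width: 0.544
grasp_force: 52.4
```

```bash
python3 aim.py 40 .57 -.36 .25
```

```text
[ 0.571 -0.361  0.249] tilt deg 6.6 z [ 0.84  0.54 -0.1 ] [ 1.47  0.75 -0.56  1.79 -1.23  1.24  0.77]
turn [ 0.129  0.099 -0.059] shift [ 1. -2. -0.]
```

>>> jog_arm(plan="0.129 0.099 -0.059 0 0 0 1;0.129 0.099 -0.059 0 0 0 1;0.129 0.099 -0.059 0 0 0 1;0.129 0.099 -0.059 0 0 0 1;0.129 0.099 -0.059 0 0 0 1;0.129 0.099 -0.059 0 0 0 1")

```text
clock: 19.33
tool_pos: [0.5727, -0.359, 0.2535]
tool_rot: [0.664, 0.242, 0.666, -0.24]
contact_force: [0.1, 0.4, -1.0]
width: 0.542
grasp_force: 52.4
```

```bash
python3 aim.py 40 .57 -.36 .25; python3 look.py k2; python3 -c "
from h import *
print(r.spot_in('top','cap_hole')[:2],r.spot_in('top','cap')[:2])"
```

```text
[ 0.573 -0.359  0.253] tilt deg 0.3 z [0.77 0.64 0.  ] [ 1.45  0.87 -0.58  1.68 -1.15  1.37  0.81]
turn [ 0.003 -0.003  0.004] shift [-3. -1. -3.]
19.4333 [ 0.5725 -0.3594  0.2539] [ 0.663  0.242  0.667 -0.239] 0.5475014738746729 [ 0.7  0.4 -0.8]
tcp px top [434.8 187.5] side [330.2  73.2]
crop 394 132 5.0
crop 290 18 5.0
[{'xy': [438.7, 193.2], 'score': 0.63}] [{'xy': [435.9, 192.7], 'score': 0.69}, {'xy': [443.8, 172.0], 'score': 0.36}]
```

View pics/k2.png

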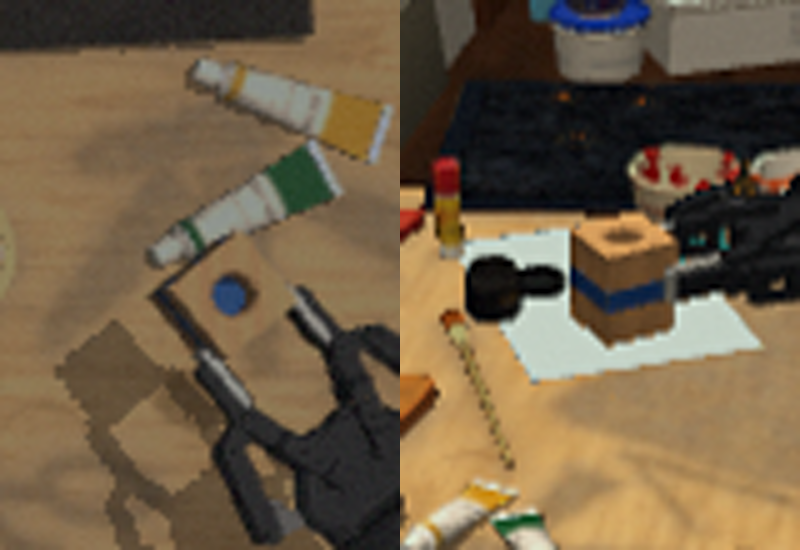

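The hole (full-picture top view at about (440,191)) faces straight up, and the cap is held clear of everything. I'll lower it to about 20 cm, let it settle and hand in.

>>> jog_arm(plan="0 0 0 -10 0 0 1;0 0 0 -22 0 0 1;0 0 0 -34 0 0 1;0 0 0 -42 0 0 1;0 0 0 -46 0 0 1;0 0 0 -46 0 0 1;0 0 0 -46 0 0 1;0 0 0 -46 0 0 1;0 0 0 -46 0 0 1;0 0 0 -46 0 0 1")

```text
clock: 20.37
tool_pos: [0.5731, -0.3604, 0.2077]
tool_rot: [0.663, 0.241, 0.668, -0.239]
contact_force: [-0.2, -1.3, -1.0]
width: 0.545
grasp_force: 52.4
```

>>> jog_arm(plan="0 0 0 0 0 0 1;0 0 0 0 0 0 1;0 0 0 0 0 0 1;0 0 0 0 0 0 1;0 0 0 0 0 0 1;0 0 0 0 0 0 1")

```text
clock: 20.87
tool_pos: [0.5728, -0.3603, 0.207]
tool_rot: [0.663, 0.241, 0.667, -0.24]
contact_force: [0.1, -0.3, -0.6]
width: 0.544
grasp_force: 52.4
```

```bash
python3 -c "
from h import *
s=r.get_state(); print(s['tool_pos'],s['width'],s['grasp_force'],np.abs(s['dq']).max(),s['contact_force'])
print(r.hand_in())"
```

```text
[ 0.57283137 -0.36028326  0.20702874] 0.5441083483892921 52.433133870363235 0.0011109678814593175 [ 0.05381197 -0.32126246 -0.55892779]
the job is handed in; nothing more can be done
None
```

I handed the job in at about 21 s of the 72 s: both dowels stand released in their sockets, and the cap is held still about 20 cm above the desk with its hole facing straight up; the hand-in returned no verdict.

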